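# Seat a temperature logger in a tube warmer and hold its lid open at 60 degrees

## Robot

A 6-joint arm with a two-finger parallel gripper is mounted at the origin on a cart in front of the work surface, level with it; the furniture and walls round the work are solid. World frame = base frame: x ahead of the robot, y to its left, z up, the work surface at z = 0. Lengths are in m, angles in rad, forces in N, time in s.
With the tool pointing down it reaches from about 0.25 to 0.8 m from the base axis. Payload 3.9 kg.
Tool frame: the origin (TCP) lies midway between the tips of the shut fingers; the grasp point (between the pads) lies 19 mm behind it; z points along the fingers, y is the line along which they close (so a half turn about z gives the same grasp; the last joint's range is limited). The gripper opens to 85 mm and grips with 20 to 120 N. Pads are 22 mm wide; open, the fingers measure 114 mm over their backs; the gripper's body (76 mm by 85 mm) begins 54 mm behind the grasp point. The pads swing forward as they close: fully open they stand 13 mm farther back than shut.
Start: joints at [1.165, 0.26, -0.138, 1.173, 0, 1.571], TCP at [0.207, 0.482, 0.2] pointing down, gripper open.
Joint ranges: [-2.78, 2.78], [-0.83, 1.72], [-1.28, 1.37], [-1.9, 2.12], [-1.57, 1.48], [-3.14, 3.14]. Speed limits (rad/s): [2.57, 2.57, 3.14, 3.14, 3.14, 3.14].

## Interface

Orientations are given as a rotation vector (axis times angle).
In Python, from cell import observe, get_image, camera_params, finish_job gives the robot as it stands. The module is installed in compiled form; this text tells all that it offers.
- The arm moves only by the tool send_rows, never from a script. Its argument "motion" is a list that holds one entry, the list of rows, each a list of 7 numbers: the turn, a rotation vector about the world's x, y, z in units of 5 degrees (1.0 is 5 degrees), then the shift along the world's x, y, z in mm, then the closure, from -1 (fully open) to 1 (shut). In form: [[[ax, ay, az, tx, ty, tz, jaw], ...]]. A call has 1 to 5 rows; each row is the pose to reach, as a shift and turn from the pose commanded when the call began; what a row does not reach only later rows make up. A row lasts 1/10 s, in which the tool goes at most 50 mm and 8.59 degrees, less where a joint would pass 70% of its speed; a pose out of reach is approached as far as the arm can. A call with a gripper value outside its range is refused whole. The fingers move at their own pace and stop on an object; the grip force is fixed at half the most. Time passes only in rows, so rows that repeat a pose let the fingers close. It gives the time, the measured TCP pose, the force, the opening and the grip force at its end, in the units of the state.
- observe(): the state, without advancing time (a new reading comes with each control period).
- get_image(name): name is "scene" or "side" or "wrist"; returns (picture, depth): 420x560x3 uint8, red, green, blue; 420x560 float32, m along the optical axis (not along the pixel's ray), 0 where there is no reading.
- camera_params(name): a dict with "fx", "fy", "cx", "cy" (pixels), "D" ([k1, k2, p1, p2, k3] as OpenCV has them; the pictures are not rectified), "extrinsics" (4x4, takes a point from camera to world coordinates); the wrist camera has in their place "tool_from_camera" (4x4, takes a point from camera to tool coordinates, whose origin is the TCP and whose axes are the flange's). Camera axes: x right, y down, z forward; pixel columns grow to the right and rows downward; lengths in m; the calibration is good to about 2 mm. A picture is of the moment at which its call begins: read the wrist's pose just before it. camera_params takes no time and is no camera call.
- finish_job(): hands the job in; it is judged then, once.
The state is a dict: "t": time; "joint_pos": joint angles; "joint_vel": joint speeds; "joint_torque": joint torques, N m; "tcp_pos": TCP position; "orientation": TCP orientation; "force": force on the tool from outside, world axes, zero at the start; "wrist_torque": the same for the moment, N m; "gripper_width": finger opening in m; "grasp_force": force on a finger pad.
Only numpy, scipy, OpenCV 4.12 (cv2) and the standard library are available. Lean on these libraries where they do the work, as an engineer would, in place of code of your own. Each camera call takes 0.05 s, during which the arm holds its last target. There are 200 camera calls.

## Task

Start the lid-opening recovery check on the tube warmer: while its lid is still shut, take the temperature logger out of its stand, put its stem fully home in the thermometer well at the warmer's front corner and let go of it. Then lift the lid by its bar handle and hold it about 60 degrees open, without pulling the logger out or disturbing the rack, dish and timer standing near. The hinge springs shut, so the program finishes while the gripper is still holding the lid still at that angle.

Things in the scene. Friction and masses are not known exactly. Their poses are not given: they have to be found in the camera images.
- tube_warmer: tube warmer (dry-block heater) fixed to the bench: white housing 184 (x) x 204 (y) x 66 mm high, display on its front face, clear smoky lid on top. Origin at the centre of its underside; its front faces its own -x, towards the robot; z up. In front of the lid and right of it the top is a flat deck 66 mm high
- well_mouth (a point): centre of the mouth of the thermometer well: upright round hole, 9 mm wide, 56 mm deep, 2.5 mm chamfer, in a bare metal block (48 x 34 mm) let into the deck at the warmer's right front corner; at (-57, -76, 67) mm in the warmer's frame, axes as the warmer's. The lid begins 26 mm to its left (y) and 23 mm behind it (x)
- logger: cordless temperature logger, about 60 g: steel stem 6 mm thick, 50 mm long, pointed, under a round steel head 44 mm high, 22 mm thick (25 mm at its rims: lowest 5 mm, highest 8 mm). Origin on the axis at the shoulder between stem and head, z along the axis to the head's top. Starts upright in its stand, shoulder on the stand's top. Fully home in the well its origin is at well_mouth
- logger_stand: grey block 46 x 46 x 60 mm high on a 62 mm square foot 8 mm thick, fixed to the bench, with an upright 9 mm bore, 56 mm deep, in the middle of its top; origin at the centre of its underside
- lid_handle (a point): middle of the lid's bar handle: round steel bar, 8 mm thick, 68 mm straight, along the warmer's y, on two arms 40 mm left and right of its middle, 38 mm in front of the lid's front wall (34 mm clear gap). Lid shut: at (-72, 22, 92) mm in the warmer's frame, 26 mm above the deck. Swings with the lid; its axes turn with the lid and are the warmer's when shut
- lid_hinge (a point): middle of the lid's hinge axis along the rear edge: at (86, 22, 72) mm in the warmer's frame; the axis is parallel to the warmer's y. The handle bar runs round it at 159 mm radius, 7 degrees above level when the lid is shut
- lid_panel (a joint): opening angle of the lid, rad: 0 shut, grows as the front edge with the handle rises and swings back, away from the robot; stop at 1.40; 60 degrees is 1.047. The lid is a hood of 120 x 144 x 32 mm, about 0.25 kg; its weight and a weak hinge spring shut it from every angle (1 to 2 N lift it at the handle)
- rack: bystander: grey tube rack with capped tubes, 54 x 126 x 61 mm, loose, left of the warmer; origin at the centre of its underside
- big_dish: bystander: round lidded culture dish, 60 mm wide, 14 mm high, loose, in front of the warmer; origin at the centre of its underside
- bench_timer: bystander: small white bench timer, 58 x 62 x 17 mm, loose, in front of the warmer; origin at the centre of its underside

How it is judged:
By the outcome, as a careful person would: the job done as asked, in the order asked, and still so for the second after the job is handed in, while the arm keeps its last pose, push and grip.
It also fails if it takes over 48 s, if anything falls off the work surface, if the arm or the gripper's body presses on something with over 40 N, if the wrist force passes 120 N, or if a joint passes its speed limit or range.

## Working session

There is one attempt and no reset: what is moved stays moved. The work goes in short steps, Python scripts to look and compute and a tool call to move; the robot and the scene stay as the last step left them, time stands still between calls to the robot, and variables do not carry over. Pictures are saved under pics/ and viewed, at most 10 in all, crops included, and the job is handed in when it is done.

Besides the shell and the picture viewer there is one more tool, called as name(argument=value, ...) on one line, values as JSON. send_rows: Moves the arm, as the interface text tells. Its arguments: {"type":"object","properties":{"motion":{"type":"array","items":{"type":"array","items":{"type":"array","items":{"type":"number"}}}}},"required":["motion"]}

```bash
mkdir -p pics; cat > h.py <<'E'
import numpy as np, cv2
from cell import *
def pts(name,depth):
    p=camera_params(name); K=np.array([[p['fx'],0,p['cx']],[0,p['fy'],p['cy']],[0,0,1.]])
    h,w=depth.shape; u,v=np.meshgrid(np.arange(w),np.arange(h))
    n=cv2.undistortPoints(np.stack([u,v],-1).reshape(-1,1,2).astype(float),K,np.array(p['D'],float)).reshape(h,w,2)
    P=np.dstack([n[...,0]*depth,n[...,1]*depth,depth])
    if 'extrinsics' in p: T=np.array(p['extrinsics'])
    else:
        s=observe(); T=np.eye(4); T[:3,:3]=cv2.Rodrigues(np.array(s['orientation'],float))[0]; T[:3,3]=s['tcp_pos']; T=T@np.array(p['tool_from_camera'])
    W=P@T[:3,:3].T+T[:3,3]; W[depth==0]=np.nan
    return W
E
python3 - <<'E'
from h import *
s=observe(); print(s)
for n in ['scene','side']:
    im,d=get_image(n); np.savez(f'{n}0.npz',im=im,d=d); cv2.imwrite(f'pics/{n}0.png',im[...,::-1])
    p=camera_params(n); print(n,np.round(p['extrinsics'],3).tolist(),p['fx'])
print(camera_params('wrist'))
E
```

```text
{'t': 0.0, 'joint_pos': array([ 1.16499774e+00,  2.60672633e-01, -1.39386673e-01,  1.17270931e+00,
       -1.78355564e-06,  1.57083039e+00]), 'joint_vel': array([ 1.28158147e-03, -6.15598450e-05, -2.64461625e-05, -1.64719125e-03,
        2.11800782e-03,  1.16194308e-03]), 'joint_torque': array([-1.17028339e-04, -4.05675852e+01,  2.53924370e+01,  1.85433944e-02,
        3.12954862e-04,  1.17050348e-05]), 'tcp_pos': array([0.20694699, 0.48166791, 0.19866429]), 'orientation': array([-6.33034689e-01, -3.07674771e+00,  3.03471277e-03]), 'force': array([-0.05164092, -0.16932099,  0.32957443]), 'wrist_torque': array([-0.02971394,  0.04347149,  0.01016613]), 'grasp_force': 0.0, 'gripper_width': 0.08525871948438292}
scene [[0.668, -0.529, 0.523, 0.005], [-0.744, -0.475, 0.47, -0.44], [-0.0, -0.703, -0.711, 0.821], [0.0, 0.0, 0.0, 1.0]] 470.76384740566925
side [[0.849, -0.31, 0.428, 0.139], [-0.529, -0.495, 0.689, -0.616], [-0.002, -0.811, -0.585, 0.63], [0.0, 0.0, 0.0, 1.0]] 408.3637257233424
{'fx': 319.7335227778226, 'fy': 319.7335227778226, 'cx': 282.2970389781479, 'cy': 215.2974105343718, 'D': array([-0.04495686,  0.        ,  0.        ,  0.        ,  0.        ]), 'tool_from_camera': array([[ 9.55537043e-04, -9.66303673e-01, -2.57402990e-01,
         6.53323466e-02],
       [ 9.99999365e-01,  1.07715863e-03, -3.31487606e-04,
         1.24155784e-04],
       [ 5.97581542e-04, -2.57402510e-01,  9.66304088e-01,
        -1.73974534e-01],
       [ 0.00000000e+00,  0.00000000e+00,  0.00000000e+00,
         1.00000000e+00]])}
```

View pics/scene0.png

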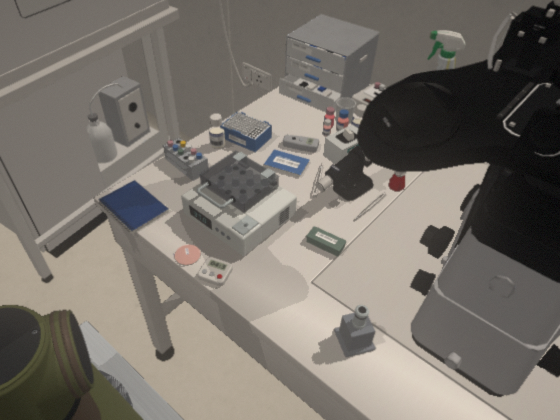

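View pics/side0.png

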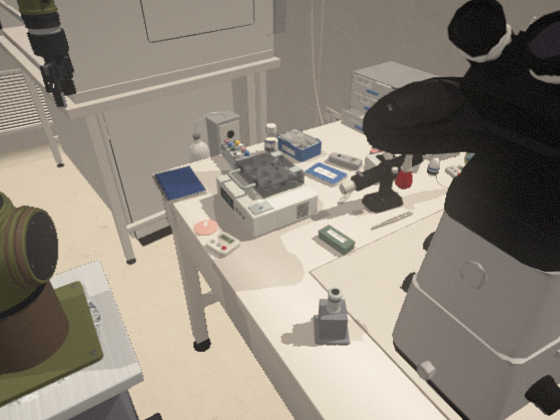

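The scene view shows the stand and logger at about (357,325), the warmer at (240,205) with its metal well block at (246,226) and its bar handle near (213,198). The dish is at (188,255), the timer at (215,270) and the rack at (186,155). The side view shows the same: logger (335,300), well block (260,209).

```bash
python3 - <<'E'
from h import *
for n,bl,bw in [('scene',(325,295,385,360),(175,145,305,255)),('side',(305,280,360,350),(205,140,325,240))]:
    z=np.load(n+'0.npz'); W=pts(n,z['d']); im=z['im']
    def sub(b): return W[b[1]:b[3],b[0]:b[2]].reshape(-1,3)
    P=sub(bl)
    t=P[(P[:,2]>.097)&(P[:,2]<.112)]; print(n,'head top',len(t),np.median(t,0),t.min(0),t.max(0))
    t=P[(P[:,2]>.055)&(P[:,2]<.065)]; print(' stand top',len(t),cv2.minAreaRect(t[:,:2].astype(np.float32)*1000),np.median(t[:,2]))
    f=P[(P[:,2]>.072)&(P[:,2]<.1)]; print(' head body',len(f),np.median(f,0),f.min(0),f.max(0))
    P=sub(bw); t=P[(P[:,2]>.055)&(P[:,2]<.072)]
    print(' deck',len(t),np.median(t[:,2]),cv2.minAreaRect(t[:,:2].astype(np.float32)*1000))
    t=P[(P[:,2]>.035)&(P[:,2]<.070)]; r=cv2.minAreaRect(t[:,:2].astype(np.float32)*1000); print(' housing',r,cv2.boxPoints(r).round().tolist())
    b=bw; c=cv2.resize(im[b[1]:b[3],b[0]:b[2],::-1],None,fx=6,fy=5,interpolation=cv2.INTER_CUBIC); cv2.imwrite(f'pics/{n}w.png',c)
    if n=='scene':
        for uv in [(246,226),(213,198),(200,187),(225,205)]: print(uv,W[uv[1],uv[0]])
E
```

```text
scene head top 150 [ 0.46547214 -0.26378774  0.10511777] [ 0.45564386 -0.27427093  0.09753389] [ 0.47925501 -0.25076704  0.10991676]
 stand top 413 ((468.16387939453125, -262.573974609375), (46.79368591308594, 46.899871826171875), 56.328216552734375) 0.06155075390371223
 head body 98 [ 0.45957004 -0.26613911  0.08506583] [ 0.45583759 -0.27419081  0.07212578] [ 0.46969947 -0.25249173  0.09998931]
 deck 3010 0.06699057493674276 ((562.6911010742188, 212.73423767089844), (368.76531982421875, 186.58609008789062), 89.3649673461914)
 housing ((557.8035278320312, 213.82318115234375), (187.60433959960938, 375.7223205566406), 1.0449390411376953) [[461.0, 400.0], [467.0, 24.0], [655.0, 28.0], [648.0, 403.0]]
(246, 226) [0.50819625 0.05711518 0.06090415]
(213, 198) [0.51840249 0.17166669 0.06581631]
(200, 187) [0.50298362 0.19499073 0.09656626]
(225, 205) [0.49977095 0.11128595 0.09638626]
side head top 150 [ 0.46603271 -0.26832082  0.10257962] [ 0.45537516 -0.27854641  0.09706318] [ 0.48073323 -0.25493984  0.10530828]
 stand top 441 ((467.8132629394531, -266.2244873046875), (47.832054138183594, 46.194698333740234), 56.817169189453125) 0.05926133744368678
 head body 133 [ 0.46052002 -0.27386669  0.08493273] [ 0.45559379 -0.27838548  0.07250115] [ 0.47557092 -0.25898032  0.09994316]
 deck 2271 0.06420488989503004 ((561.2308349609375, 220.4141082763672), (393.10260009765625, 185.95944213867188), 89.4401626586914)
 housing ((624.6102905273438, 189.84381103515625), (431.7507019042969, 309.3052978515625), 61.39309310913086) [[385.0, 74.0], [657.0, -74.0], [864.0, 305.0], [592.0, 453.0]]
```

View pics/scenew.png

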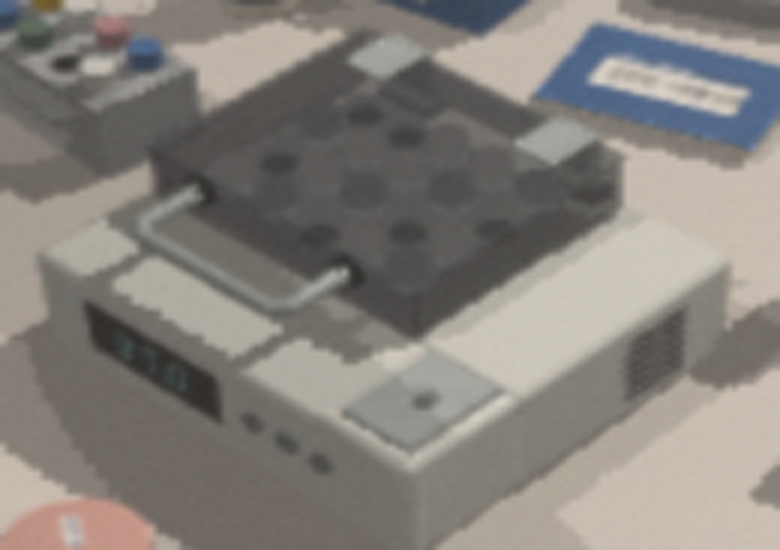

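The crop shows the well hole at scene pixel (246,225), the handle bar intact, and the lid shut. I'll look at the well from above first, then the logger in the same tool pose.

send_rows(motion=[[[0, 0, -0.9, 20, -28, 0, -1], [0, 0, -1.8, 40, -57, 0, -1], [0, 0, -2.7, 60, -85, 0, -1], [0, 0, -3.6, 80, -114, 0, -1], [0, 0, -4.5, 100, -142, 0, -1]]])

```text
t: 0.6
tcp_pos: [0.3075, 0.3388, 0.1991]
orientation: [-1.225, -2.893, 0.001]
force: [0.7, 1.0, -1.5]
gripper_width: 0.0854
grasp_force: 0.0
```

send_rows(motion=[[[0, 0, -0.9, 20, -28, 0, -1], [0, 0, -1.8, 40, -57, 0, -1], [0, 0, -2.7, 60, -85, 0, -1], [0, 0, -3.6, 80, -114, 0, -1], [0, 0, -4.5, 100, -142, 0, -1]]])

```text
t: 1.1
tcp_pos: [0.4075, 0.1969, 0.1992]
orientation: [-1.766, -2.597, 0.001]
force: [1.2, 0.5, 0.2]
gripper_width: 0.0854
grasp_force: 0.0
```

send_rows(motion=[[[0, 0, -1.1, 25, -35, 0, -1], [0, 0, -2.2, 50, -70, 0, -1], [0, 0, -3.3, 75, -106, -10, -1], [0, 0, -4.33, 100, -142, -29, -1], [0, 0, -4.33, 100, -142, -29, -1]]])

```text
t: 1.6
tcp_pos: [0.5083, 0.0523, 0.1678]
orientation: [-2.227, -2.215, 0.005]
force: [-1.1, -0.0, -0.6]
gripper_width: 0.0854
grasp_force: 0.0
```

```bash
python3 - <<'E'
from h import *
s=observe(); print(s['t'],s['tcp_pos'],s['orientation'],s['joint_pos'].round(2),s['gripper_width'])
im,d=get_image('wrist'); np.savez('w1.npz',im=im,d=d,p=s['tcp_pos'],o=s['orientation']); cv2.imwrite('pics/w1.png',im[...,::-1])
E
```

```text
1.6 [0.50830848 0.0522508  0.1678239 ] [-2.22711807 -2.21519484  0.00513872] [ 0.1   0.25 -0.23  1.09 -0.    1.68] 0.08542960734223283
```

View pics/w1.png

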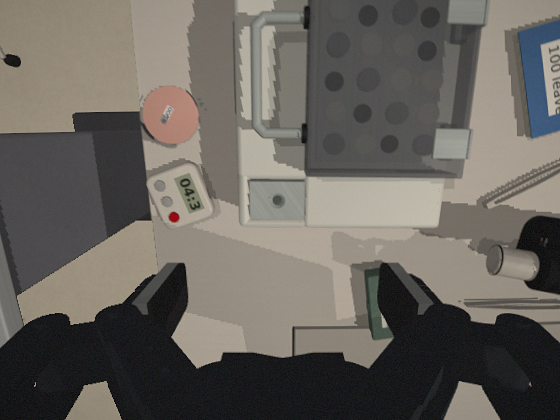

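The wrist view shows the well hole at (277,200), the bar along column ~257 (rows 25–125), the lid edge at column 306, and the block at (249–305,178–222). Dish and timer are at the left, clear of the path.

```bash
cat >> h.py <<'E'
def ray(uv,z,p,o):
    c=camera_params('wrist'); K=np.array([[c['fx'],0,c['cx']],[0,c['fy'],c['cy']],[0,0,1.]])
    n=cv2.undistortPoints(np.array(uv,float).reshape(-1,1,2),K,c['D']).reshape(-1,2)
    T=np.eye(4); T[:3,:3]=cv2.Rodrigues(np.array(o,float))[0]; T[:3,3]=p; T=T@c['tool_from_camera']
    D=np.c_[n,np.ones(len(n))]@T[:3,:3].T
    return T[:3,3]+D*((z-T[2,3])/D[:,2])[:,None]
E
python3 - <<'E'
from h import *
z=np.load('w1.npz'); im=z['im']; d=z['d']; p,o=z['p'],z['o']
g=cv2.cvtColor(im,cv2.COLOR_RGB2GRAY)
r=g[188:213,264:292].astype(float); w=np.clip(np.median(r)-25-r,0,None); yy,xx=np.mgrid[188:213,264:292]
hole=[(w*xx).sum()/w.sum(),(w*yy).sum()/w.sum()]; print('hole',hole,ray([hole],.067,p,o))
# block rows/cols by brightness
print(g[190,225:320:2]); print(g[168:232:2,290])
W=pts('wrist',d)
print('deck z',np.nanmedian(W[185:220,320:420,2]),'block',np.nanmedian(W[183:192,255:300,2]))
# bar: bright columns per row
for v in range(35,121,12):
    row=g[v,246:300].astype(int); print(v,row[:24].tolist(), W[v,255:260,2].round(3).tolist())
# front edge: step between housing deck and bench via height
m=(W[...,2]>.058)&(W[...,2]<.075)
es=[]
for v in range(60,215,6):
    c=np.where(m[v,220:300])[0]; es.append((220+c[0]-.5,v)) if len(c) else 0
E_=ray(es,.066,p,o); f=np.polyfit(E_[:,1],E_[:,0],1); print('front',f,np.median(E_[:,0]),np.std(E_[:,0]-np.polyval(f,E_[:,1])),E_[-1])
rs=[]
for u in range(250,435,8):
    c=np.where(m[170:260,u])[0]; rs.append((u,170+c[-1]+.5)) if len(c) else 0
E_=ray(rs,.066,p,o); f=np.polyfit(E_[:,0],E_[:,1],1); print('right',f,np.median(E_[:,1]),np.std(E_[:,1]-np.polyval(f,E_[:,0])))
E
```

```text
hole [np.float64(277.5197594501718), np.float64(199.90463917525773)] [[0.50357942 0.05790812 0.067     ]]
[113 114 112 113 113 114 110 124 149 171 191 183 131 148 144 143 148 150
 145 149 144 145 143 143 146 144 146 148 146 146 150 152 148 146 146 147
 146 149 145 146 115 156 177 179 174 175 177 175]
[178 176 179 178 168 150  79 144 146 146 144 146 148 153 151 147 144 147
 146 149 147 146 145 145 143 144 154 167 167 159 164 166]
deck z 0.06629661628691397 block 0.06749111876020336
35 [171, 175, 174, 163, 125, 104, 112, 126, 139, 143, 145, 145, 145, 139, 129, 153, 175, 172, 174, 171, 174, 173, 173, 172] [0.096, 0.097, 0.096, 0.096, 0.095]
47 [174, 174, 174, 168, 137, 104, 111, 127, 137, 144, 145, 147, 147, 141, 132, 145, 169, 175, 174, 175, 176, 164, 149, 154] [0.096, 0.094, 0.096, 0.094, 0.094]
59 [175, 175, 175, 174, 143, 103, 110, 125, 138, 144, 146, 147, 149, 143, 130, 150, 170, 175, 177, 175, 176, 176, 173, 160] [0.096, 0.095, 0.095, 0.096, 0.096]
71 [176, 176, 173, 177, 152, 102, 109, 124, 137, 143, 146, 150, 149, 143, 134, 143, 170, 176, 177, 175, 176, 170, 149, 155] [0.096, 0.095, 0.095, 0.096, 0.095]
83 [176, 177, 175, 178, 162, 104, 106, 121, 134, 144, 148, 149, 150, 145, 136, 138, 169, 176, 179, 175, 175, 177, 177, 164] [0.096, 0.096, 0.095, 0.096, 0.094]
95 [176, 176, 178, 177, 169, 113, 99, 119, 133, 144, 145, 153, 156, 147, 136, 139, 168, 177, 177, 176, 178, 175, 162, 155] [0.094, 0.095, 0.096, 0.096, 0.095]
107 [176, 176, 177, 177, 172, 128, 95, 118, 130, 141, 145, 152, 157, 151, 139, 136, 165, 178, 177, 178, 177, 179, 178, 173] [0.095, 0.096, 0.096, 0.095, 0.095]
119 [161, 160, 160, 161, 160, 136, 102, 116, 129, 138, 145, 151, 160, 150, 142, 129, 139, 160, 159, 160, 156, 158, 153, 137] [0.096, 0.097, 0.095, 0.096, 0.094]
front [0.00862621 0.46864441] 0.4696367921845128 0.0002431837029370529 [0.46874199 0.04863734 0.066     ]
right [-0.01178677  0.0383459 ] 0.032018366079564035 0.0003354171063302162
```

send_rows(motion=[[[0, 0, 0, -3, -20, 25, -1], [0, 0, 0, -8, -65, 37, -1], [0, 0, 0, -13, -110, 37, -1], [0, 0, 0, -18, -155, 37, -1], [0, 0, 0, -23, -200, 37, -1]]])

```text
t: 2.15
tcp_pos: [0.4837, -0.1438, 0.2081]
orientation: [2.216, 2.226, 0.001]
force: [0.8, 0.4, -0.3]
gripper_width: 0.0856
grasp_force: 0.0
```

send_rows(motion=[[[0, 0, 0, -4, -40, 0, -1], [0, 0, 0, -9, -80, 0, -1], [0, 0, 0, -14, -123, 0, -1], [0, 0, 0, -14, -123, 0, -1], [0, 0, 0, -14, -123, 0, -1]]])

```text
t: 2.65
tcp_pos: [0.4699, -0.2661, 0.2075]
orientation: [-2.219, -2.222, -0.001]
force: [-0.5, 0.0, 0.1]
gripper_width: 0.0855
grasp_force: 0.0
```

```bash
python3 - <<'E'
from h import *
s=observe(); print(s['t'],s['tcp_pos'],s['orientation'],s['joint_pos'].round(2))
im,d=get_image('wrist'); np.savez('w2.npz',im=im,d=d,p=s['tcp_pos'],o=s['orientation']); 
p,o=s['tcp_pos'],s['orientation']
W=pts('wrist',d); near=(np.hypot(W[...,0]-.467,W[...,1]+.265)<.06)
for lo,hi,n in [(.1,.109,'top'),(.055,.066,'stand'),(.005,.011,'foot')]:
    m=(near&(W[...,2]>lo)&(W[...,2]<hi)).astype(np.uint8)
    c=max(cv2.findContours(m,0,1)[0],key=cv2.contourArea); r=cv2.minAreaRect(c); e=cv2.minEnclosingCircle(c)
    zz=np.median(W[...,2][m>0]); print(n,m.sum(),zz,r,e, ray([r[0],e[0]],{'top':.104,'stand':.06,'foot':.008}[n],p,o).round(4).tolist())
R=cv2.Rodrigues(np.array(o))[0]; print(R.round(4))
v=slice(120,320); cv2.imwrite('pics/w2.png',cv2.resize(im[120:270,180:380,::-1],None,fx=3,fy=3))
z=np.load('w1.npz'); b=ray([(256,35),(256.3,71),(257,119)],.092,z['p'],z['o']); print(b)
E
```

```text
2.65 [ 0.46991428 -0.26607383  0.20748308] [-2.21911760e+00 -2.22215115e+00 -8.25831201e-04] [-0.52  0.28 -0.08  1.2   0.    1.05]
top 575 0.10362287767239536 ((279.5000305175781, 202.00001525878906), (26.162948608398438, 26.16295051574707), 45.0) ((279.5355224609375, 202.2595672607422), 13.722919464111328) [[0.4671, -0.2626, 0.104], [0.4671, -0.2628, 0.104]]
stand 1329 0.05968629912653328 ((279.80767822265625, 193.0384521484375), (45.20806121826172, 45.208065032958984), 33.690067291259766) ((280.2991027832031, 192.5573272705078), 31.199922561645508) [[0.467, -0.263, 0.06], [0.4675, -0.2625, 0.06]]
foot 681 0.007383720026011953 ((280.0384216308594, 184.1923065185547), (52.41917037963867, 51.86446762084961), 33.6900634765625) ((280.3833312988281, 183.4250030517578), 35.20797348022461) [[0.4668, -0.2624, 0.008], [0.4672, -0.2615, 0.008]]
[[-1.4e-03  1.0e+00 -4.0e-04]
 [ 1.0e+00  1.4e-03  1.2e-03]
 [ 1.2e-03 -4.0e-04 -1.0e+00]]
[[0.48971061 0.18355653 0.092     ]
 [0.4894022  0.15941573 0.092     ]
 [0.48915964 0.12562649 0.092     ]]
```

View pics/w2.png

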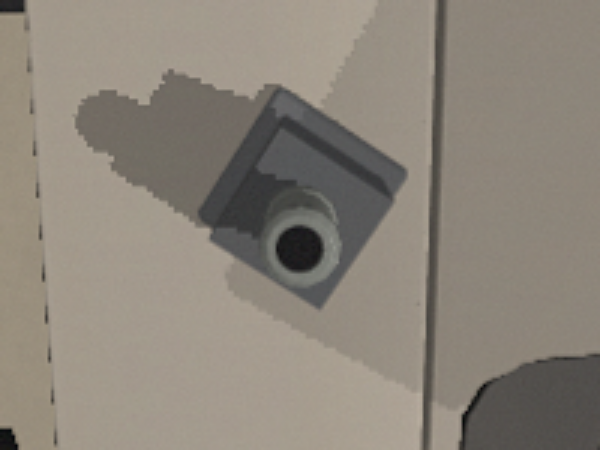

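The crop shows the logger upright in its stand. Depth gives the head top at 104 mm and the axis at (0.467,-0.2627), as expected. Descending to grasp.

send_rows(motion=[[[0, 0, 0, -3, 3.4, -30, -1], [0, 0, 0, -3, 3.4, -65, -1], [0, 0, 0, -3, 3.4, -100, -1], [0, 0, 0, -3, 3.4, -130, -1], [0, 0, 0, -3, 3.4, -144, -1]]])

```text
t: 3.2
tcp_pos: [0.4655, -0.2597, 0.0609]
orientation: [-2.212, -2.224, 0.001]
force: [-1.2, -0.1, 1.2]
gripper_width: 0.0851
grasp_force: 0.0
```

send_rows(motion=[[[0, 0, 0, 0, 0, 0, -1], [0, 0, 0, 0, 0, 0, -0.2], [0, 0, 0, 0, 0, 0, 0.2], [0, 0, 0, 0, 0, 0, 0.3], [0, 0, 0, 0, 0, 0, 0.4]]])

```text
t: 3.7
tcp_pos: [0.468, -0.2635, 0.0645]
orientation: [2.218, 2.222, 0.001]
force: [0.4, 0.6, 0.6]
gripper_width: 0.0284
grasp_force: 0.0
```

send_rows(motion=[[[0, 0, 0, 0, 0, 0, 0.5], [0, 0, 0, 0, 0, 0, 0.6], [0, 0, 0, 0, 0, 0, 0.8], [0, 0, 0, 0, 0, 0, 0.8], [0, 0, 0, 0, 0, 0, 0.8]]])

```text
t: 4.2
tcp_pos: [0.4679, -0.2637, 0.0647]
orientation: [2.219, 2.222, 0.001]
force: [-1.4, 0.6, 6.5]
gripper_width: 0.0211
grasp_force: 58.5
```

send_rows(motion=[[[0, 0, 0, 0, 0, 10, 0.8], [0, 0, 0, 0, 0, 30, 0.8], [0, 0, 0, 0, 0, 55, 0.8], [0, 0, 0, 0, 0, 80, 0.8], [0, 0, 0, 0, 0, 90, 0.8]]])

```text
t: 4.7
tcp_pos: [0.4686, -0.2641, 0.1563]
orientation: [2.217, 2.22, 0.002]
force: [0.1, -0.6, -0.6]
gripper_width: 0.0212
grasp_force: 59.1
```

send_rows(motion=[[[0, 0, 0, 4, 35, 0, 0.8], [0, 0, 0, 8, 75, 0, 0.8], [0, 0, 0, 13, 115, 0, 0.8], [0, 0, 0, 18, 155, 0, 0.8], [0, 0, 0, 22, 195, 0, 0.8]]])

```text
t: 5.2
tcp_pos: [0.4889, -0.0668, 0.1532]
orientation: [-2.22, -2.223, 0.0]
force: [1.8, -0.1, -0.9]
gripper_width: 0.021
grasp_force: 59.1
```

send_rows(motion=[[[0, 0, 0, 4, 40, 0, 0.8], [0, 0, 0, 8, 80, 0, 0.8], [0, 0, 0, 12, 112, 0, 0.8], [0, 0, 0, 14.6, 125.6, 0, 0.8], [0, 0, 0, 14.6, 125.6, 0, 0.8]]])

```text
t: 5.7
tcp_pos: [0.5039, 0.0586, 0.1531]
orientation: [-2.216, -2.226, 0.001]
force: [-0.3, -1.1, -0.1]
gripper_width: 0.0213
grasp_force: 59.1
```

```bash
python3 - <<'E'
from h import *
s=observe(); print(s['t'],s['tcp_pos'],s['orientation'],s['gripper_width'],s['grasp_force'],s['force'])
a,_=get_image('scene'); b,d=get_image('side'); 
s=observe(); print(s['tcp_pos'],s['orientation'])
f=lambda i,x,y:cv2.resize(i[y:y+110,x:x+75,::-1],None,fx=5,fy=5,interpolation=2)
cv2.imwrite('pics/c3.png',np.hstack([f(a,210,135),f(b,225,115)]))
E
```

```text
5.7 [0.50388076 0.05858616 0.15311925] [-2.21626397e+00 -2.22637248e+00  7.95267117e-04] 0.021299551048532976 59.09880127001088 [-0.34308999 -1.10300634 -0.14968087]
[0.50350354 0.05659886 0.15319826] [ 2.21948233e+00  2.22324598e+00 -2.08198911e-03]
```

View pics/c3.png

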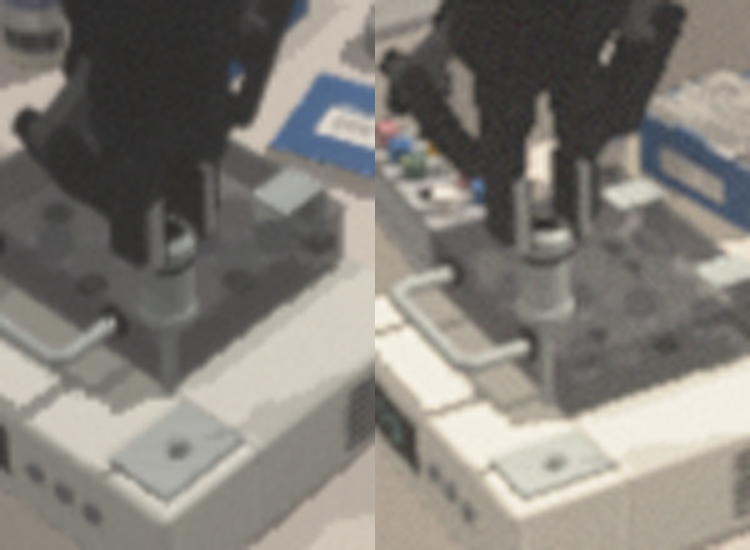

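The crops show the logger hanging upright above the well, held at the upper half of its head. The stem tip is at scene px (243.6,212.6) and side px (334,≈194). I'll check its height and alignment by projecting the well axis.

```bash
python3 - <<'E'
from h import *
for n,hole in [('scene',(210+178/5,135+450/5)),('side',(225+(555-375)/5,115+462/5))]:
    p=camera_params(n); T=np.linalg.inv(np.array(p['extrinsics'])); K=np.array([[p['fx'],0,p['cx']],[0,p['fy'],p['cy']],[0,0,1.]])
    zs=[.067,.09,.1,.11,.12,.13,.14,.15,.16]
    P=np.array([(.5036,.0579,z) for z in zs])
    q=cv2.projectPoints(P,cv2.Rodrigues(T[:3,:3])[0],T[:3,3],K,p['D'])[0].reshape(-1,2)
    o=(210,135,0) if n=='scene' else (225,115,375)
    print(n,'hole seen crop', hole, [(z,round((a-o[0])*5+o[2]),round((b-o[1])*5)) for z,(a,b) in zip(zs,q)])
E
```

```text
scene hole seen crop (245.6, 225.0) [(0.067, 171, 450), (0.09, 170, 414), (0.1, 169, 398), (0.11, 169, 381), (0.12, 168, 365), (0.13, 167, 348), (0.14, 167, 331), (0.15, 166, 313), (0.16, 165, 296)]
side hole seen crop (261.0, 207.4) [(0.067, 546, 456), (0.09, 544, 415), (0.1, 544, 397), (0.11, 543, 379), (0.12, 542, 361), (0.13, 542, 342), (0.14, 541, 323), (0.15, 540, 304), (0.16, 539, 285)]
```

send_rows(motion=[[[0, 0, 0, 0, 0, -8, 0.8], [0, 0, 0, 0, 0, -18, 0.8], [0, 0, 0, 0, 0, -23, 0.8], [0, 0, 0, 0, 0, -23, 0.8], [0, 0, 0, 0, 0, -23, 0.8]]])

```text
t: 6.3
tcp_pos: [0.5036, 0.057, 0.1302]
orientation: [-2.22, -2.222, 0.001]
force: [0.4, 0.3, -0.2]
gripper_width: 0.0211
grasp_force: 59.1
```

```bash
python3 - <<'E'
from h import *
s=observe(); print(s['t'],s['tcp_pos'],s['orientation'],s['force'])
A=np.mean([get_image('scene')[0].astype(float) for _ in range(3)],0).astype(np.uint8); B=np.mean([get_image('side')[0].astype(float) for _ in range(3)],0).astype(np.uint8)
np.savez('s4.npz',A=A,B=B)
f=lambda i,x,y:cv2.resize(i[y:y+55,x:x+40,::-1],None,fx=10,fy=10,interpolation=2)
cv2.imwrite('pics/c4.png',np.hstack([f(A,225,180),f(B,240,165)]))
E
```

```text
6.3 [0.50355872 0.05696994 0.1301918 ] [-2.21993375e+00 -2.22232137e+00  9.59623344e-04] [ 0.42462186  0.32554023 -0.19377468]
```

View pics/c4.png

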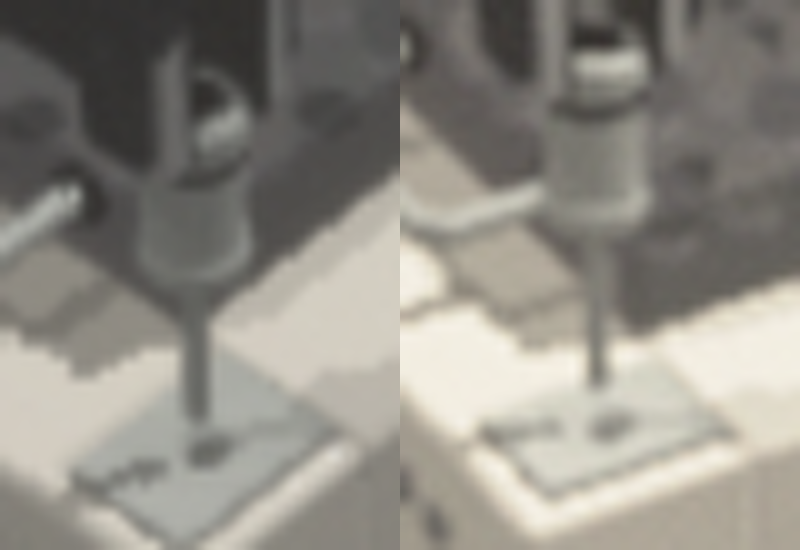

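The crops show the tip about 8 mm above the hole and 1–1.6 px to its left in both views. I'll take subpixel numbers.

```bash
python3 - <<'E'
from h import *
z=np.load('s4.npz')
for k,n,hr,sr,sc in [('A','scene',(222,229,239,253),range(213,221),(238,252)),('B','side',(204,211,254,268),range(191,203),(293-240+240-35,268))]:
    g=cv2.cvtColor(z[k],cv2.COLOR_RGB2GRAY).astype(float)
    r=g[hr[0]:hr[1],hr[2]:hr[3]]; w=np.clip(np.median(r)-15-r,0,None); yy,xx=np.mgrid[hr[0]:hr[1],hr[2]:hr[3]]
    print(n,'hole',(w*xx).sum()/w.sum(),(w*yy).sum()/w.sum())
    print(r.astype(int))
    print('stem'); print(list(sr)[0]); print(g[sr[0]:sr[-1]+4,hr[2]-4:hr[3]].astype(int))
E
```

```text
scene hole 244.27142857142857 224.88571428571427
[[171 171 171 170 162 139 141 158 166 167 166 157 155 154]
 [171 170 170 167 157 145 140 135 139 150 154 156 157 157]
 [169 169 169 166 152 125 112 113 118 140 155 168 169 168]
 [161 161 163 165 145 111 107 111 128 159 168 171 169 169]
 [126 128 140 167 156 127 125 134 158 170 172 172 171 162]
 [124 134 149 170 169 168 169 169 173 173 173 171 163 147]
 [146 165 169 172 171 172 171 172 171 170 167 160 149 156]]
stem
213
[[140 139 139 140 141 141 141 137 115 102 120 177 199 203 204 205 205 205]
 [140 140 141 146 157 159 159 155 128 105 119 169 188 200 204 205 205 206]
 [141 145 159 167 198 202 201 191 134 105 118 165 172 182 195 203 204 206]
 [158 167 199 203 206 207 205 193 134 106 116 166 170 171 176 188 199 204]
 [198 201 206 206 205 205 202 188 132 106 117 165 170 170 170 170 183 192]
 [205 205 206 207 204 200 192 179 132 105 116 165 171 171 171 170 171 169]
 [205 205 205 203 198 190 179 168 132 105 116 163 171 172 173 173 171 170]
 [205 205 202 195 189 180 175 168 135 107 116 165 173 174 173 173 173 172]
 [205 199 194 187 174 172 17
[... 1094 characters left out ...]
109  96  97 101 110 116]
 [167 158 163 170 170 172 173 172 151 125 145 157 134 110 111 123 157 178]
 [216 194 172 170 171 172 173 173 152 126 147 169 163 145 151 177 208 226]
 [238 218 177 172 174 196 197 197 176 128 159 204 217 211 208 217 227 235]
 [239 229 217 215 217 228 231 230 202 133 171 227 239 235 227 221 226 234]
 [239 239 238 237 238 238 239 240 204 130 161 216 229 223 217 213 214 224]
 [238 238 237 239 239 238 238 235 200 131 153 198 215 210 210 210 207 211]
 [238 238 237 237 235 231 227 224 194 155 170 203 212 212 211 211 210 204]
 [236 235 232 227 221 219 216 214 205 193 199 213 212 213 213 212 209 210]
 [230 225 220 214 210 211 209 211 210 204 198 198 202 209 212 213 214 211]]
```

```bash
python3 - <<'E'
from h import *
S=[];D=[]
for i in range(5):
    s=observe(); S.append(np.r_[s['tcp_pos'],cv2.Rodrigues(np.array(s['orientation']))[0].ravel()])
    im,d=get_image('wrist'); D.append(d)
S=np.array(S); m=S.mean(0); print('std',S[:,:3].std(0)); U,_,V=np.linalg.svd(m[3:].reshape(3,3)); R=U@V; p=m[:3]; o=cv2.Rodrigues(R)[0].ravel(); print(p,R.round(4).tolist())
d=np.median(D,0).astype(np.float32); cv2.imwrite('pics/w5.png',im[...,::-1]); np.savez('w5.npz',im=im,d=d,p=p,o=o)
def edges(d,p,o):
    W=pts('wrist',d); c=camera_params('wrist')
    T=np.eye(4); T[:3,:3]=cv2.Rodrigues(np.array(o,float))[0]; T[:3,3]=p
    s=observe(); T0=np.eye(4); T0[:3,:3]=cv2.Rodrigues(np.array(s['orientation']))[0]; T0[:3,3]=s['tcp_pos']
    A=T@np.linalg.inv(T0); W=W@A[:3,:3].T+A[:3,3]
    k=(W[...,2]>.058)&(W[...,2]<.075)
    es=[];rs=[]
    X,Y=W[...,0],W[...,1]
    f=k&(X>.46)&(X<.49)&(Y>.07)&(Y<.2)
    for v in range(d.shape[0]):
        c=np.where(f[v])[0]
        if len(c)>4 : es.append((c[0]-.5,v))
    g=k&(X>.59)&(X<.65)&(Y>.02)&(Y<.05)
    for u in range(d.shape[1]):
        c=np.where(g[:,u])[0]
        if len(c)>4: rs.append((u,c[-1]+.5))
    for e,n,i in [(es,'front x',0),(rs,'right y',1)]:
        E=ray(e,.066,p,o); ft=np.polyfit(E[:,1-i],E[:,i],1); r=E[:,i]-np.polyval(ft,E[:,1-i]); gd=abs(r)<.001; ft=np.polyfit(E[gd,1-i],E[gd,i],1); print(n,len(E),gd.sum(),ft,'at well',np.polyval(ft,[.058,.504][i]))
edges(d,p,o)
z=np.load('w1.npz'); edges(z['d'],z['p'],z['o'])
E
```

```text
std [7.00286090e-05 1.13514878e-05 6.98652733e-05]
[0.50400166 0.0574306  0.13069844] [[-0.0019, 1.0, 0.0004], [1.0, 0.0019, 0.0], [0.0, 0.0004, -1.0]]
front x 189 187 [0.01110503 0.46849283] at well 0.469136924838498
right y 75 58 [0.00934172 0.02608044] at well 0.03078866843392907
front x 165 162 [0.01032663 0.46851469] at well 0.4691136302351841
right y 66 64 [-0.000473    0.03115458] at well 0.030916191335597337
```

View pics/w5.png

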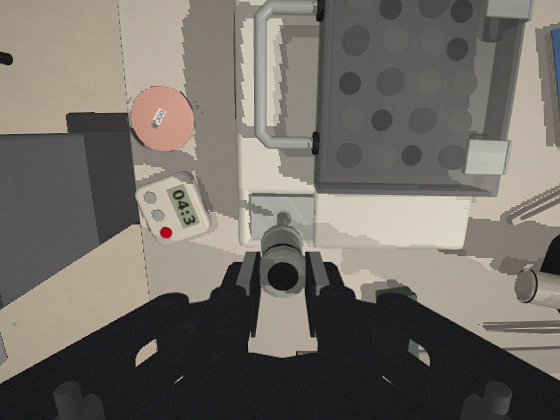

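The wrist view shows the logger hanging in front of the well block, with the stem tip at about (284,214) and the block at columns 249–316. I'll pull exact columns.

```bash
python3 - <<'E'
from h import *
z=np.load('w5.npz'); g=cv2.cvtColor(z['im'],cv2.COLOR_RGB2GRAY).astype(int); p,o=z['p'],z['o']
for v in (200,204): print(v,g[v,244:254].tolist(),g[v,308:322].tolist())
print('col 262',g[186:200,262].tolist(),g[238:252,262].tolist())
print(g[206:228,272:298])
# where would features project: search by ray at given z
c=camera_params('wrist'); K=np.array([[c['fx'],0,c['cx']],[0,c['fy'],c['cy']],[0,0,1.]])
T=np.eye(4); T[:3,:3]=cv2.Rodrigues(o)[0]; T[:3,3]=p; T=np.linalg.inv(T@c['tool_from_camera'])
P=np.array([(.5036,.0579,.067),(.5036,.0579,.0755),(.5036,.0579,.0855),(.5036-.024,.0579-.017,.067),(.5036+.024,.0579+.017,.067),(.5036,.0579,.17)])
print(cv2.projectPoints(P,cv2.Rodrigues(T[:3,:3])[0],T[:3,3],K,c['D'])[0].reshape(-1,2).round(1).tolist())
b=ray([(249.5,200),(316,200)],.067,p,o); print('block x edges',b[:,0],b[:,0].mean())
c5=cv2.resize(z['im'][185:255,240:325,::-1],None,fx=8,fy=8,interpolation=2); cv2.imwrite('pics/c5.png',c5)
E
```

```text
200 [131, 126, 144, 218, 202, 111, 120, 155, 166, 162] [168, 170, 169, 165, 165, 158, 132, 158, 170, 179, 193, 202, 201, 204]
204 [136, 133, 131, 128, 125, 119, 115, 111, 109, 107] [166, 166, 167, 168, 173, 161, 134, 161, 173, 182, 196, 203, 201, 201]
col 262 [201, 200, 202, 195, 189, 186, 172, 103, 89, 94, 124, 170, 170, 169] [102, 94, 103, 106, 108, 108, 104, 105, 106, 99, 98, 96, 97, 93]
[[165 163 165 166 166 163 166 167 167 164 167 169 167 167 169 170 167 168
  168 171 176 174 172 169 170 168]
 [167 164 164 164 164 165 165 166 164 164 165 169 168 167 167 167 169 168
  166 168 170 174 171 170 172 168]
 [166 164 164 164 164 165 165 166 166 166 167 167 167 169 168 168 170 166
  166 167 168 174 173 174 172 170]
 [164 165 166 165 163 166 165 166 163 163 160 162 166 166 167 169 168 166
  167 169 168 168 173 171 172 169]
 [167 164 167 164 164 163 159 158 152 150 148 145 141 147 159 165 168 170
  168 167 169 168 171 175 176 171]
 [170 162 163 165 162 158 157 155 150 146 141 139 140 138 139 154 164 170
  168 166 166 166 169 172 174 173]
 [174 165 166 164 161 155 149 142 113 107  95 100 12
[... 1146 characters left out ...]

 [171 170 170 161 148  91  94  90  88  89  87  96 110 113  93 101 100 125
  150 146 148 146 145 148 147 146]
 [168 171 170 163 149  93  92  86  87  89  91  91 103 112  99 104 118 145
  153 148 147 148 146 148 147 148]
 [160 157 135 123 117  87  88  89  90  88  89  89  83  87  92 104 147 162
  158 143 147 148 148 144 149 150]
 [115  85  86  90  87  89  92  91  94  96 102 102  93  89  89  85  82  86
  102 114 130 144 147 146 147 150]
 [ 90  92  91  95  94  95 100 104 116 121 128 127 122 112 107 101  97  93
   94  89  92 120 146 148 145 147]]
[[282.1, 216.9], [282.1, 219.9], [282.0, 223.8], [251.4, 237.7], [313.8, 195.4], [281.8, 275.9]]
block x edges [0.47879533 0.5293487 ] 0.5040720155183157
```

View pics/c5.png

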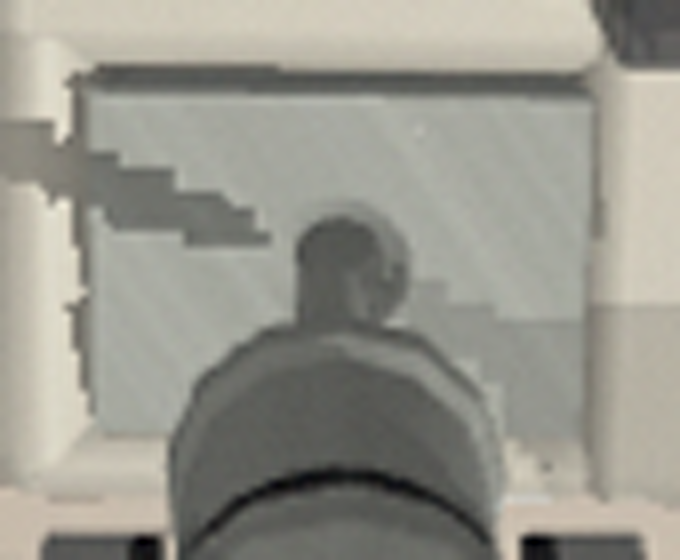

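The zoom shows the chamfer ring centred at about px (282,218). The stem axis is at column ~280.8, about 1 mm short in x, and the side views put it ~1.3 mm too far in +y. I'll correct that and go in slowly.

send_rows(motion=[[[0, 0, 0, 1, -1.3, 0, 0.8], [0, 0, 0, 1, -1.3, -4, 0.8], [0, 0, 0, 1, -1.3, -8, 0.8], [0, 0, 0, 1, -1.3, -12, 0.8], [0, 0, 0, 1, -1.3, -16, 0.8]]])

```text
t: 7.35
tcp_pos: [0.5046, 0.056, 0.1139]
orientation: [-2.219, -2.223, 0.001]
force: [-0.9, -0.2, -1.2]
gripper_width: 0.0213
grasp_force: 59.1
```

```bash
python3 - <<'E'
from h import *
a,_=get_image('scene'); s=observe(); print(s['tcp_pos'],s['force'],s['wrist_torque'],s['gripper_width'])
E
```

```text
[0.50413207 0.05598967 0.11331636] [-0.65790343 -0.26771469 -1.72218499] [0.00204427 0.03579608 0.02052686] 0.02103495176801345
```

No contact force with the tip about 8 mm below the mouth, so it is in the hole. Continuing down.

send_rows(motion=[[[0, 0, 0, 0, 0, -5, 0.8], [0, 0, 0, 0, 0, -10, 0.8], [0, 0, 0, 0, 0, -15, 0.8], [0, 0, 0, 0, 0, -20, 0.8], [0, 0, 0, 0, 0, -20, 0.8]]])

```text
t: 7.9
tcp_pos: [0.5041, 0.056, 0.0936]
orientation: [-2.219, -2.223, 0.002]
force: [0.1, -0.9, -0.6]
gripper_width: 0.0213
grasp_force: 59.1
```

send_rows(motion=[[[0, 0, 0, 0, 0, -5, 0.8], [0, 0, 0, 0, 0, -10, 0.8], [0, 0, 0, 0, 0, -15, 0.8], [0, 0, 0, 0, 0, -18, 0.8], [0, 0, 0, 0, 0, -18, 0.8]]])

```text
t: 8.4
tcp_pos: [0.5043, 0.056, 0.0759]
orientation: [-2.219, -2.223, 0.001]
force: [-0.5, -0.2, -0.8]
gripper_width: 0.0213
grasp_force: 59.1
```

send_rows(motion=[[[0, 0, 0, 0, 0, -1, 0.8], [0, 0, 0, 0, 0, -2, 0.8], [0, 0, 0, 0, 0, -3, 0.8], [0, 0, 0, 0, 0, -3, 0.8], [0, 0, 0, 0, 0, -3, 0.8]]])

```text
t: 8.9
tcp_pos: [0.5049, 0.0561, 0.0736]
orientation: [2.219, 2.223, 0.0]
force: [0.3, 0.3, 0.1]
gripper_width: 0.021
grasp_force: 59.1
```

send_rows(motion=[[[0, 0, 0, 0, 0, -0.5, 0.8], [0, 0, 0, 0, 0, -1, 0.8], [0, 0, 0, 0, 0, -1.5, 0.8], [0, 0, 0, 0, 0, -1.5, 0.8]]])

```text
t: 9.3
tcp_pos: [0.5048, 0.056, 0.0719]
orientation: [-2.219, -2.223, 0.0]
force: [-0.0, -0.2, -0.5]
gripper_width: 0.0208
grasp_force: 59.1
```

send_rows(motion=[[[0, 0, 0, 0, 0, -0.5, 0.8], [0, 0, 0, 0, 0, -0.5, 0.8]]])

```text
t: 9.5
tcp_pos: [0.5049, 0.0561, 0.0718]
orientation: [2.219, 2.223, 0.0]
force: [-0.8, -0.5, 2.7]
gripper_width: 0.0217
grasp_force: 59.5
```

send_rows(motion=[[[0, 0, 0, 0, 0, -0.4, 0.8], [0, 0, 0, 0, 0, -0.8, 0.8], [0, 0, 0, 0, 0, -0.8, 0.8]]])

```text
t: 9.8
tcp_pos: [0.5049, 0.0561, 0.0717]
orientation: [2.219, 2.223, 0.001]
force: [-3.8, 0.2, 8.1]
gripper_width: 0.0209
grasp_force: 60.2
```

Seated: upward force is building at the expected height. Releasing, then rising clear.

send_rows(motion=[[[0, 0, 0, 0, 0, 0.8, 0.8], [0, 0, 0, 0, 0, 0.8, 0.4], [0, 0, 0, 0, 0, 0.8, 0.2], [0, 0, 0, 0, 0, 0.8, 0], [0, 0, 0, 0, 0, 0.8, -0.1]]])

```text
t: 10.3
tcp_pos: [0.5048, 0.056, 0.0713]
orientation: [-2.219, -2.223, 0.0]
force: [0.0, -1.0, 0.0]
gripper_width: 0.0469
grasp_force: 0.0
```

send_rows(motion=[[[0, 0, 0, 0, 0, 0, -0.2], [0, 0, 0, 0, 0, 0, -0.2], [0, 0, 0, 0, 0, 10, -0.2], [0, 0, 0, 0, 0, 30, -0.2], [0, 0, 0, 0, 0, 60, -0.2]]])

```text
t: 10.8
tcp_pos: [0.5034, 0.0559, 0.1314]
orientation: [-2.218, -2.222, 0.004]
force: [0.4, 0.4, -0.4]
gripper_width: 0.051
grasp_force: 0.0
```

send_rows(motion=[[[0, 0, 0, 0, 0, 20, -0.2], [0, 0, 0, 0, 0, 36, -0.2], [0, 0, 0, 0, 0, 36, -0.2], [0, 0, 0, 0, 0, 36, -0.2]]])

```text
t: 11.2
tcp_pos: [0.505, 0.0561, 0.1678]
orientation: [2.219, 2.223, 0.001]
force: [1.6, 0.5, -0.0]
gripper_width: 0.0512
grasp_force: 0.0
```

```bash
python3 - <<'E'
from h import *
s=observe(); print(s['t'],s['tcp_pos'],s['gripper_width'])
im,d=get_image('wrist'); p,o=s['tcp_pos'],s['orientation']
np.savez('w6.npz',im=im,d=d,p=p,o=o)
W=pts('wrist',d); m=(np.hypot(W[...,0]-.504,W[...,1]-.057)<.022)&(W[...,2]>.085)
q=W[m]; t=q[q[:,2]>np.percentile(q[:,2],60)]; print('logger',m.sum(),'top z',np.percentile(q[:,2],[50,80,90,97]),'xy',(t.min(0)+t.max(0))/2,np.median(t,0))
g=cv2.cvtColor(im,cv2.COLOR_RGB2GRAY)
mb=(abs(W[...,0]-.489)<.01)&(W[...,1]>.125)&(W[...,1]<.185)&(W[...,2]>.085)&(W[...,2]<.1)
for v in np.unique(np.where(mb)[0])[::10]:
    c=np.where(mb[v])[0]; print(v,c[0],c[-1],ray([((c[0]+c[-1])/2,v)],.092,p,o).round(4))
E
```

```text
11.2 [0.50504216 0.05606731 0.16780031] 0.05119513561702567
logger 9698 top z [0.28408358 0.29096854 0.29543153 0.29882419] xy [0.5037741  0.07109874 0.29355087] [0.50326631 0.06778086 0.29096958]
38 258 265 [[0.4897 0.1855 0.092 ]]
48 256 267 [[0.4896 0.1788 0.092 ]]
58 256 267 [[0.4895 0.1721 0.092 ]]
68 257 267 [[0.4898 0.1653 0.092 ]]
78 257 267 [[0.4897 0.1585 0.092 ]]
88 257 267 [[0.4897 0.1515 0.092 ]]
98 257 267 [[0.4896 0.1445 0.092 ]]
108 257 267 [[0.4895 0.1374 0.092 ]]
118 257 267 [[0.4894 0.1302 0.092 ]]
```

```bash
python3 - <<'E'
from h import *
z=np.load('w6.npz'); d=z['d']; W=pts('wrist',d); p,o=z['p'],z['o']
m=((np.hypot(W[...,0]-.504,W[...,1]-.057)<.03)&(W[...,2]>.104)&(W[...,2]<.125)).astype(np.uint8)
q=W[m>0]; c=max(cv2.findContours(m,0,1)[0],key=cv2.contourArea); e=cv2.minEnclosingCircle(c)
print(m.sum(),np.percentile(q[:,2],[10,50,90]),e,ray([e[0]],.111,p,o))
im=z['im'].copy(); x,y=map(int,e[0]); cv2.imwrite('pics/c6.png',cv2.resize(im[0:300,160:460,::-1],(600,600)))
E
```

```text
817 [0.10782949 0.10966264 0.1107276 ] ((281.5914611816406, 218.03659057617188), 16.362537384033203) [[0.50431139 0.05757131 0.111     ]]
```

View pics/c6.png

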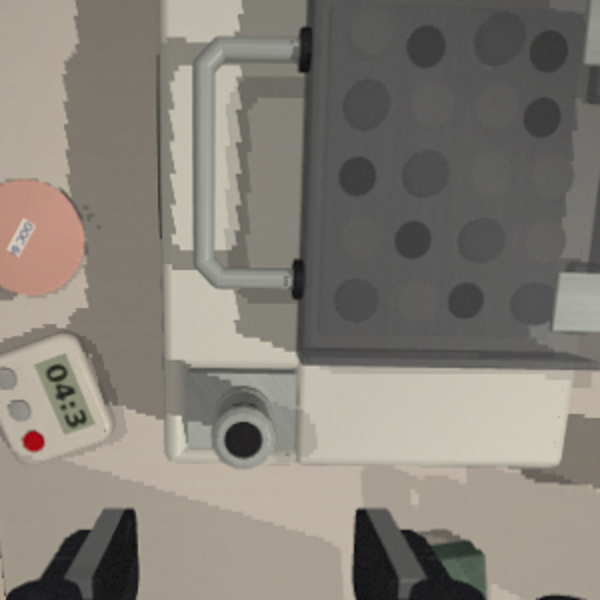

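The crop shows the logger seated in the well, its top at 110–111 mm as it should be, the lid shut and the bar clear. Moving to the bar at x 0.4896, y 0.155 with the jaw part open.

send_rows(motion=[[[0, 0, 0, -5, 33, 0, 0.32], [0, 0, 0, -10, 66, 0, 0.32], [0, 0, 0, -15, 99, 0, 0.32], [0, 0, 0, -15, 99, 0, 0.32], [0, 0, 0, -15, 99, 0, 0.32]]])

```text
t: 11.75
tcp_pos: [0.4889, 0.1552, 0.1663]
orientation: [-2.217, -2.225, 0.004]
force: [-0.7, 0.4, -0.5]
gripper_width: 0.0293
grasp_force: 0.0
```

```bash
python3 - <<'E'
from h import *
S=[]
for i in range(3):
    s=observe(); im,d=get_image('wrist'); S.append(s['tcp_pos'])
print(s['t'],np.mean(S,0),s['orientation'],s['gripper_width'])
p,o=np.mean(S,0),s['orientation']; W=pts('wrist',d)
mb=(abs(W[...,0]-.489)<.012)&(W[...,1]>.135)&(W[...,1]<.175)&(W[...,2]>.085)&(W[...,2]<.1)
vs=np.unique(np.where(mb)[0]); print(vs[[0,-1]])
for v in vs[::12]:
    c=np.where(mb[v])[0]; print(v,c[0],c[-1],ray([((c[0]+c[-1])/2,v)],.092,p,o).round(4))
w=(W[...,2]>.075)&(W[...,2]<.11)&(abs(W[...,1]-.155)<.02)&(W[...,0]>.505)&(W[...,0]<.6); print('lid front x',np.percentile(W[w][:,0],[0,1,3]))
E
```

```text
11.85 [0.48907756 0.15470271 0.1665313 ] [-2.21975075 -2.22251898  0.00278341] 0.029308863276343508
[189 237]
189 279 288 [[0.4896 0.175  0.092 ]]
201 279 288 [[0.4896 0.1653 0.092 ]]
213 279 288 [[0.4897 0.1554 0.092 ]]
225 279 287 [[0.4893 0.1454 0.092 ]]
237 280 286 [[0.4893 0.1351 0.092 ]]
lid front x [0.52745049 0.52770597 0.5279249 ]
```

send_rows(motion=[[[0, 0, 0, 0.5, 0, -20, 0.32], [0, 0, 0, 0.5, 0, -45, 0.32], [0, 0, 0, 0.5, 0, -65, 0.32], [0, 0, 0, 0.5, 0, -80, 0.32], [0, 0, 0, 0.5, 0, -86, 0.32]]])

```text
t: 12.4
tcp_pos: [0.4892, 0.1536, 0.0799]
orientation: [-2.221, -2.22, 0.004]
force: [-0.2, 0.4, -0.2]
gripper_width: 0.0287
grasp_force: 0.0
```

send_rows(motion=[[[0, 0, 0, 0, 0, -3, 0.32], [0, 0, 0, 0, 0, -3, 0.32], [0, 0, 0, 0, 0, -3, 0.32]]])

```text
t: 12.7
tcp_pos: [0.4911, 0.1551, 0.0793]
orientation: [2.219, 2.223, 0.002]
force: [0.3, 0.4, 0.2]
gripper_width: 0.0291
grasp_force: 0.0
```

send_rows(motion=[[[0, 0, 0, 0, 0, 0, 0.5], [0, 0, 0, 0, 0, 0, 0.65], [0, 0, 0, 0, 0, 0, 0.8], [0, 0, 0, 0, 0, 0, 1], [0, 0, 0, 0, 0, 0, 1]]])

```text
t: 13.2
tcp_pos: [0.4904, 0.1551, 0.0786]
orientation: [2.219, 2.223, 0.0]
force: [0.2, 0.5, -0.5]
gripper_width: 0.0003
grasp_force: 0.0
```

The fingers shut without catching the bar (0.3 mm opening, no force). I'll find where the tips and the bar are from depth.

```bash
python3 - <<'E'
from h import *
s=observe(); print(s['tcp_pos'],s['force'],s['gripper_width'])
for n in ('scene','side'):
    im,d=get_image(n); np.savez(n+'7.npz',im=im,d=d); W=pts(n,d)
    g=cv2.cvtColor(im,cv2.COLOR_RGB2GRAY)
    for z0 in np.arange(.07,.16,.008):
        m=(abs(W[...,0]-.485)<.045)&(abs(W[...,1]-.155)<.05)&(W[...,2]>=z0)&(W[...,2]<z0+.008)
        q=W[m]; dark=g[m]<75
        print(n,round(z0,3),len(q),dark.sum(), (q[dark].min(0).round(3),q[dark].max(0).round(3)) if dark.sum() else '', (q[~dark].min(0).round(3)[:2],q[~dark].max(0).round(3)[:2]) if (~dark).sum() else '')
E
```

```text
[0.49035314 0.15509509 0.07855672] [ 0.15740024  0.46547578 -0.45744589] 0.00026970906998808106
scene 0.07 51 0  (array([0.471, 0.106]), array([0.53 , 0.201]))
scene 0.078 32 6 (array([0.528, 0.113, 0.083]), array([0.53 , 0.175, 0.085])) (array([0.527, 0.106]), array([0.53 , 0.179]))
scene 0.086 80 23 (array([0.524, 0.108, 0.086]), array([0.53 , 0.177, 0.093])) (array([0.487, 0.105]), array([0.529, 0.191]))
scene 0.094 163 25 (array([0.524, 0.105, 0.094]), array([0.529, 0.176, 0.101])) (array([0.486, 0.105]), array([0.53 , 0.197]))
scene 0.102 16 6 (array([0.525, 0.111, 0.102]), array([0.529, 0.137, 0.104])) (array([0.528, 0.107]), array([0.529, 0.159]))
scene 0.11 10 0  (array([0.485, 0.144]), array([0.499, 0.151]))
scene 0.118 32 12 (array([0.479, 0.145, 0.12 ]), array([0.507, 0.158, 0.126])) (array([0.479, 0.143]), array([0.504, 0.162]))
scene 0.126 37 25 (array([0.478, 0.144, 0.126]), array([0.505, 0.161, 0.134])) (array([0.477, 0.144]), array([0.497, 0.16 ]))
scene 0.134 33 16 (array([0.477, 0.146, 0.135]), array([0.504, 0.161, 0.142])) (array([0.485, 0.144]), array([0.498, 0.14
[... 931 characters left out ...]
 array([0.483, 0.148, 0.126])) (array([0.475, 0.141]), array([0.502, 0.156]))
side 0.126 41 13 (array([0.476, 0.144, 0.126]), array([0.502, 0.151, 0.134])) (array([0.476, 0.14 ]), array([0.502, 0.162]))
side 0.134 36 14 (array([0.476, 0.145, 0.135]), array([0.502, 0.156, 0.14 ])) (array([0.475, 0.142]), array([0.5 , 0.16]))
side 0.142 28 12 (array([0.474, 0.144, 0.142]), array([0.502, 0.153, 0.15 ])) (array([0.482, 0.141]), array([0.499, 0.147]))
side 0.15 60 44 (array([0.472, 0.139, 0.15 ]), array([0.51 , 0.162, 0.158])) (array([0.459, 0.14 ]), array([0.519, 0.147]))
side 0.158 105 97 (array([0.459, 0.139, 0.158]), array([0.527, 0.163, 0.165])) (array([0.452, 0.14 ]), array([0.528, 0.16 ]))
```

Depth shows the shut finger tips at z≈0.111, about 32 mm above the reported TCP (the c4 crop agrees), and the bar untouched at 0.092. I'll reopen, then go down about 35 mm more.

send_rows(motion=[[[0, 0, 0, 0, 0, 3, 0.32], [0, 0, 0, 0, 0, 3, 0.32], [0, 0, 0, 0, 0, 3, 0.32], [0, 0, 0, 0, 0, 3, 0.32], [0, 0, 0, 0, 0, 3, 0.32]]])

```text
t: 13.8
tcp_pos: [0.4903, 0.155, 0.0815]
orientation: [-2.22, -2.223, 0.0]
force: [-0.3, -0.4, -0.8]
gripper_width: 0.0288
grasp_force: 0.0
```

send_rows(motion=[[[0, 0, 0, 0, 0, -6, 0.32], [0, 0, 0, 0, 0, -12, 0.32], [0, 0, 0, 0, 0, -18, 0.32], [0, 0, 0, 0, 0, -22, 0.32], [0, 0, 0, 0, 0, -22, 0.32]]])

```text
t: 14.3
tcp_pos: [0.4895, 0.1548, 0.0585]
orientation: [-2.219, -2.223, 0.003]
force: [0.2, 0.1, 0.1]
gripper_width: 0.0293
grasp_force: 0.0
```

```bash
cat >> h.py <<'E'
def tips():
    s=observe(); print(s['t'],s['tcp_pos'],s['force'],s['gripper_width'])
    for n in ('scene','side'):
        im,d=get_image(n); W=pts(n,d)
        for z0 in np.arange(.064,.14,.006):
            m=(abs(W[...,0]-.485)<.038)&(W[...,1]>.138)&(W[...,1]<.151)&(W[...,2]>=z0)&(W[...,2]<z0+.006)
            q=W[m]; print(n,round(z0,3),len(q),q.min(0).round(3)[:2] if len(q) else '',q.max(0).round(3)[:2] if len(q) else '')
E
python3 -c "from h import *; tips()"
```

```text
14.3 [0.48949269 0.15478888 0.0585128 ] [0.19432523 0.13986253 0.09978028] 0.02927031054527702
scene 0.064 74 [0.47  0.138] [0.522 0.151]
scene 0.07 1 [0.5   0.142] [0.5   0.142]
scene 0.076 0  
scene 0.082 0  
scene 0.088 4 [0.487 0.138] [0.489 0.151]
scene 0.094 30 [0.466 0.139] [0.51  0.151]
scene 0.1 21 [0.464 0.143] [0.519 0.151]
scene 0.106 28 [0.462 0.143] [0.519 0.15 ]
scene 0.112 23 [0.464 0.142] [0.516 0.15 ]
scene 0.118 22 [0.462 0.143] [0.517 0.151]
scene 0.124 23 [0.463 0.142] [0.517 0.15 ]
scene 0.13 18 [0.463 0.141] [0.516 0.15 ]
scene 0.136 37 [0.448 0.14 ] [0.519 0.149]
side 0.064 30 [0.47  0.138] [0.515 0.151]
side 0.07 0  
side 0.076 0  
side 0.082 0  
side 0.088 15 [0.467 0.139] [0.505 0.151]
side 0.094 23 [0.463 0.139] [0.516 0.15 ]
side 0.1 30 [0.461 0.14 ] [0.517 0.151]
side 0.106 25 [0.46 0.14] [0.516 0.15 ]
side 0.112 26 [0.461 0.141] [0.516 0.149]
side 0.118 29 [0.46 0.14] [0.518 0.148]
side 0.124 22 [0.462 0.14 ] [0.513 0.15 ]
side 0.13 29 [0.457 0.139] [0.523 0.149]
side 0.136 37 [0.447 0.139] [0.522 0.149]
```

send_rows(motion=[[[0, 0, 0, 0, 0, -5, 0.32], [0, 0, 0, 0, 0, -10, 0.32], [0, 0, 0, 0, 0, -14, 0.32], [0, 0, 0, 0, 0, -15, 0.32], [0, 0, 0, 0, 0, -15, 0.32]]])

```text
t: 14.9
tcp_pos: [0.4901, 0.155, 0.0442]
orientation: [-2.219, -2.223, 0.001]
force: [0.1, -0.5, 0.2]
gripper_width: 0.029
grasp_force: 0.0
```

send_rows(motion=[[[0, 0, 0, 0, 0, 0, 0.5], [0, 0, 0, 0, 0, 0, 0.65], [0, 0, 0, 0, 0, 0, 0.8], [0, 0, 0, 0, 0, 0, 1], [0, 0, 0, 0, 0, 0, 1]]])

```text
t: 15.4
tcp_pos: [0.4897, 0.155, 0.0445]
orientation: [-2.219, -2.223, 0.001]
force: [-2.7, 0.3, 0.7]
gripper_width: 0.0057
grasp_force: 58.5
```

```bash
python3 -c "from h import *; tips()" | grep -v " 0.1[0-3]"
```

```text
15.4 [0.4896679  0.15504517 0.04445786] [-2.7269934   0.32461688  0.6517252 ] 0.005734135412004314
scene 0.07 2 [0.475 0.147] [0.485 0.149]
scene 0.076 4 [0.48  0.145] [0.495 0.149]
scene 0.082 13 [0.477 0.144] [0.503 0.149]
scene 0.088 16 [0.474 0.141] [0.507 0.15 ]
scene 0.1 25 [0.475 0.143] [0.506 0.15 ]
side 0.07 1 [0.479 0.148] [0.479 0.148]
side 0.076 8 [0.479 0.141] [0.504 0.147]
side 0.082 18 [0.473 0.14 ] [0.503 0.151]
side 0.094 25 [0.472 0.141] [0.505 0.149]
side 0.1 28 [0.471 0.14 ] [0.506 0.151]
```

The bar is gripped (58 N). Lifting along the arc, first 15°.

send_rows(motion=[[[0, 0, 0, 1.3, 0, 8.2, 1], [0, 0, 0, 3, 0, 16.4, 1], [0, 0, 0, 5.1, 0, 24.5, 1], [0, 0, 0, 7.6, 0, 32.4, 1], [0, 0, 0, 10.6, 0, 40.2, 1]]])

```text
t: 16.0
tcp_pos: [0.4998, 0.1549, 0.0853]
orientation: [-2.218, -2.222, 0.003]
force: [-4.9, 0.6, -1.1]
gripper_width: 0.0056
grasp_force: 58.5
```

send_rows(motion=[[[0, 0, 0, 3.3, 0, 7.6, 1], [0, 0, 0, 7.1, 0, 15.1, 1], [0, 0, 0, 11.2, 0, 22.3, 1], [0, 0, 0, 15.7, -0.2, 29.3, 1], [0, 0, 0, 20.6, -0.3, 36.1, 1]]])

```text
t: 16.5
tcp_pos: [0.5192, 0.1547, 0.1215]
orientation: [-2.217, -2.221, 0.005]
force: [-8.3, 1.3, 3.4]
gripper_width: 0.0059
grasp_force: 58.6
```

send_rows(motion=[[[0, 0, 0, 5.2, 0, 6.5, 1], [0, 0, 0, 10.7, 0, 12.8, 1], [0, 0, 0, 16.6, 0, 18.7, 1], [0, 0, 0, 22.8, -0.2, 24.3, 1], [0, 0, 0, 29.2, -0.3, 29.6, 1]]])

```text
t: 17.0
tcp_pos: [0.5477, 0.1543, 0.1519]
orientation: [-2.217, -2.221, 0.005]
force: [-10.5, 0.6, 8.8]
gripper_width: 0.0057
grasp_force: 58.9
```

```bash
cat >> h.py <<'E'
def lid():
    s=observe(); print(s['t'],s['tcp_pos'],s['force'],s['gripper_width'],s['grasp_force'])
    for n in ('scene','side'):
        im,d=get_image(n); W=pts(n,d)
        # bar ends / arms: strips beside gripper
        hx,hz=.4896+.158,.072
        for y0,y1 in ((.09,.112),(.112,.138),(.172,.19)):
            m=(W[...,1]>y0)&(W[...,1]<y1)&(W[...,2]>.1)&(W[...,2]<.24)&(W[...,0]>.47)&(W[...,0]<.64)
            q=W[m]; rr=np.hypot(q[:,0]-hx,q[:,2]-hz); k=abs(rr-159)<5
            if k.sum(): print(n,y0,m.sum(),k.sum(),'lid deg',np.percentile(np.degrees(np.arctan2(q[k,2]-hz,hx-q[k,0]))-7.2,[10,50,90]).round(1))
        m=(np.hypot(W[...,0]-.5045,W[...,1]-.057)<.016)&(W[...,2]>.09)&(W[...,2]<.13); q=W[m]
        if len(q): print(n,'logger',len(q),np.percentile(q[:,2],[50,95]).round(4),q.min(0).round(3),q.max(0).round(3))
E
python3 -c "from h import *; lid()"
```

```text
17.0 [0.54772441 0.15428028 0.15189832] [-10.54584116   0.58891033   8.83098607] 0.0056574290840128065 58.94218325614929
scene logger 139 [0.1107 0.1143] [0.492 0.043 0.09 ] [0.517 0.068 0.115]
side logger 116 [0.1071 0.1105] [0.491 0.042 0.09 ] [0.517 0.063 0.111]
```

send_rows(motion=[[[0, 0, 0, 6.2, 0, 5.6, 1], [0, 0, 0, 13, 0, 10.5, 1], [0, 0, 0, 20.2, -0.2, 14.9, 1], [0, 0, 0, 27.6, -0.3, 18.9, 1], [0, 0, 0, 35.2, -0.4, 22.3, 1]]])

```text
t: 17.6
tcp_pos: [0.5855, 0.1539, 0.1754]
orientation: [2.219, 2.223, 0.001]
force: [-6.8, 0.0, 6.9]
gripper_width: 0.0059
grasp_force: 58.8
```

```bash
python3 - <<'E'
from h import *
lid()
s=observe()
for n in ('scene','side','wrist'):
    im,d=get_image(n); W=pts(n,d); np.savez(n+'9.npz',im=im,d=d)
    for y0,y1 in ((.105,.113),(.113,.122),(.122,.134),(.176,.188),(.188,.2)):
        m=(W[...,1]>y0)&(W[...,1]<y1)&(W[...,2]>.075)&(W[...,2]<.24)&(W[...,0]>.5)&(W[...,0]<.68); q=W[m]
        if len(q)<3: continue
        r=np.hypot(q[:,0]-.6476,q[:,2]-.072); k=np.argsort(-q[:,2])[:1]
        print(n,y0,len(q),'highest',q[k].round(3).tolist(),'r max<170',r[r<170e-3].max().round(3) if (r<.17).any() else '', 'bar',np.median(q[(r>.15)&(r<.168)],0).round(3))
E
```

```text
17.6 [0.58548558 0.15385153 0.17537823] [-6.75258299  0.04318117  6.93170588] 0.005927967552609567 58.80943536758423
scene logger 138 [0.11   0.1138] [0.493 0.044 0.091] [0.517 0.07  0.115]
side logger 115 [0.1066 0.1112] [0.491 0.041 0.09 ] [0.518 0.064 0.112]
scene 0.105 154 highest [[0.59, 0.112, 0.222]] r max<170 0.16 bar [0.589 0.111 0.216]
scene 0.113 87 highest [[0.586, 0.122, 0.227]] r max<170 0.167 bar [0.587 0.117 0.222]
scene 0.122 226 highest [[0.586, 0.134, 0.226]] r max<170 0.166 bar [0.586 0.129 0.224]
scene 0.176 151 highest [[0.586, 0.178, 0.223]] r max<170 0.163 bar [0.586 0.181 0.222]
scene 0.188 167 highest [[0.587, 0.188, 0.223]] r max<170 0.163 bar [0.587 0.189 0.22 ]
side 0.105 100 highest [[0.589, 0.111, 0.219]] r max<170 0.159 bar [0.59  0.11  0.215]
side 0.113 92 highest [[0.586, 0.119, 0.225]] r max<170 0.165 bar [0.587 0.116 0.22 ]
side 0.122 123 highest [[0.588, 0.132, 0.224]] r max<170 0.164 bar [0.585 0.129 0.222]
side 0.176 81 highest [[0.584, 0.185, 0.222]] r max<170 0.163 bar [0.584 0.186 0.22 ]
side 0.188 96 highest [[0.586, 0.189, 0.223]] r max<170 0.163 bar [0.587 0.19  0.218]
wrist 0.105 488 highest [[0.589, 0.113, 0.218]] r max<170 0.158 bar [0.592 0.112 0.217]
wrist 0.113 712 highest [[0.587, 0.12, 0.224]] r max<170 0.164 bar [0.59  0.118 0.221]
wrist 0.122 1185 highest [[0.589, 0.131, 0.224]] r max<170 0.165 bar [0.587 0.128 0.223]
wrist 0.176 2649 highest [[0.589, 0.178, 0.224]] r max<170 0.164 bar [0.588 0.182 0.222]
wrist 0.188 2787 highest [[0.588, 0.189, 0.224]] r max<170 0.164 bar [0.59  0.193 0.219]
```

The bar centre is at about (0.587, 0.219), which puts the lid at roughly 60°. The logger is still home. Holding briefly to confirm it is steady.

send_rows(motion=[[[0, 0, 0, 0, 0, 0, 1], [0, 0, 0, 0, 0, 0, 1], [0, 0, 0, 0, 0, 0, 1], [0, 0, 0, 0, 0, 0, 1], [0, 0, 0, 0, 0, 0, 1]]])

```text
t: 18.35
tcp_pos: [0.5876, 0.1539, 0.1755]
orientation: [2.218, 2.221, 0.005]
force: [-3.5, -0.4, 6.1]
gripper_width: 0.0055
grasp_force: 60.3
```

```bash
python3 - <<'E'
from h import *
s=observe(); print(s['tcp_pos'],s['force'],s['joint_vel'].round(3),s['gripper_width'])
a=np.load('scene0.npz')['im'].astype(int); b=np.load('scene9.npz')['im'].astype(int)
for n,(x0,y0,x1,y1) in dict(dish=(172,243,203,266),timer=(197,256,234,284),rack=(163,135,208,172)).items(): print(n,np.abs(a-b)[y0:y1,x0:x1].mean().round(1))
print(finish_job())
E
```

```text
[0.58760843 0.15385788 0.1754615 ] [-3.47710511 -0.4056484   6.11524547] [-0.003 -0.001  0.     0.001 -0.001  0.001] 0.0054961606048354
dish 6.4
timer 9.9
rack 4.1
the job is handed in; nothing more can be done
None
```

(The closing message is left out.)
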